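Fill the condiment caddy

ROBOT

A 6-joint arm with a two-finger parallel gripper is mounted at the origin on the work surface; the furniture and walls round the work are solid. World frame = base frame: x ahead of the robot, y to its left, z up, the work surface at z = 0. Lengths are in m, angles in rad, forces in N, time in s.
With the tool pointing down it reaches from about 0.425 to 0.95 m from the base axis. Payload 3.5 kg.
Tool frame: the origin (TCP) lies midway between the tips of the shut fingers; the grasp point (between the pads) lies 19 mm behind it (bot.grip_depth is the distance from the TCP to the grasp point, in m); z points along the fingers, y is the line along which they close (so a half turn about z gives the same grasp; the last joint's range is limited). The gripper opens to 85 mm and grips with 20 to 120 N. Pads are 22 mm wide; open, the fingers measure 114 mm over their backs; the gripper's body (76 mm by 85 mm) begins 54 mm behind the grasp point. The pads swing forward as they close: fully open they stand 13 mm farther back than shut.
Start: joints at [1.126, 0.286, 1.577, -0, 1.279, -0.15], TCP at [0.196, 0.646, 0.231] pointing down, gripper open.
Joint ranges: [-2.77, 2.77], [-0.9, 2.22], [0.21, 2.48], [-1.53, 4.67], [0.24, 2.81], [-2.84, 2.84]. Speed limits (rad/s): [2.79, 2.79, 3.14, 3.14, 3.14, 3.14].

INTERFACE

Orientations are given as a unit quaternion [x, y, z, w].
In Python, from cell import bot gives the robot as it stands. The module is installed in compiled form; this text tells all that it offers.
- The arm moves only by the tool arm_command, never from a script. Its argument "steps" is a list of rows, each an object of numbers: "x", "y", "z": the shift along the tool's x, y, z as a fraction of full scale; "twist": the turn about the tool's z as a fraction of full scale. A call has 1 to 20 rows; each row is the pose to reach, as a shift and turn from the pose commanded when the call began, along the tool's axes at that moment, turning the shorter way round; what a row does not reach only later rows make up. Full scale, the value 1, is 0.15 m for a shift and 2 pi rad for a turn. A row lasts 1/8 s, in which the tool goes at most 62.5 mm and 10.7 degrees, less where a joint would pass 70% of its speed; a pose out of reach is approached as far as the arm can. A call with a number of a shift or a turn outside -1 to 1 is refused whole. A call with a gripper value outside its range is refused whole. "gripper" is the closure, from -1 (fully open) to 1 (shut), set as the call begins (left out, the last holds). The fingers move at their own pace and stop on an object; "newtons" is the grip in N (left out, the last holds). Time passes only in rows, so rows that repeat a pose let the fingers close. It gives the time, the measured TCP pose, the force, the opening and the grip force at its end, in the units of the state.
- bot.observe(): the state, without advancing time (a new reading comes with each control period).
- bot.snapshot(name): name is "side" or "top" or "wrist"; returns a dict with "img" (420x560x3 uint8, red, green, blue), "vertical_fov" (degrees; the focal length in pixels is half the picture's height over the tangent of half this angle, whatever the lens; pixels are square), "cx", "cy" (the principal point, pixels), "rvec" (rotation vector, rad) and "tvec" (3), from world to camera coordinates, as OpenCV has them. Camera axes: x right, y down, z forward; pixel columns grow to the right and rows downward; lengths in m; the calibration is good to about 2 mm. A picture is of the moment at which its call begins. There is no depth.
- bot.sign_off(): hands the job in; it is judged then, once.
The state is a dict: "t": time; "joints": joint angles; "joint_vel": joint speeds; "joint_torque": joint torques, N m; "ee_pos": TCP position; "orientation": TCP orientation; "contact_force": force on the tool from outside, world axes, zero at the start; "wrist_torque": the same for the moment, N m; "grip_width": finger opening in m; "finger_force": force on a finger pad.
Only numpy, scipy, OpenCV 4.12 (cv2) and the standard library are available. Lean on these libraries where they do the work, as an engineer would, in place of code of your own. Each camera call takes 0.05 s, during which the arm holds its last target. There are 200 camera calls.

TASK

Set up the condiment caddy for the table: stand the pepper mill in the wide round cup, the salt shaker in the small round cup and one spice jar in each of the two square cups (either jar in either), all upright and right down on the cup floors. The brown dropper bottle and the candle glass do not belong in it: leave them standing where they are.

Things in the scene. Friction and masses are not known exactly. Their poses are not given: they have to be found in the camera images.
- pepper_mill: Wooden pepper mill, turned, tallest of the things: 58 mm diameter at the foot, 170 mm high; round head 48 mm across from 123 to 159 mm above the foot with a 12 mm metal knob on top; grip the head at about 140 mm. The head does not turn. About 0.18 kg. Stands upright and loose; origin: centre of its underside, z up.
- salt_shaker: Clear glass salt shaker with grey metal top, body 44 mm wide up to 66 mm, top 34 mm wide from 74 to 90 mm, 90 mm high; grip at about 65 mm (44 mm wide). About 0.1 kg. Stands upright and loose; origin: centre of its underside, z up.
- jar_round: Round spice jar with a red cap, 45 mm diameter, 106 mm high, cap (round, 45 mm) from 85 mm up; grip the cap or the jar. About 0.11 kg. Stands upright and loose; origin: centre of its underside, z up.
- jar_square: Spice jar of white plastic, square with rounded corners, 47 mm wide, 98 mm high, with a round white cap 46 mm across from 77 mm up; grip the cap at about 86 mm, then yaw does not matter. About 0.11 kg. Stands upright and loose; origin: centre of its underside, z up.
- dropper: LEAVE ALONE. Brown dropper bottle with black rubber bulb, 33 mm diameter, 102 mm high. Stands upright and loose; origin: centre of its underside, z up.
- candle: LEAVE ALONE. Candle in a clear glass, 76 mm diameter, 90 mm high. Stands upright and loose; origin: centre of its underside, z up.
- wide_cup: The wide round cup: white china cup 34 mm high, wall and floor 4 mm, one of four fixed two by two (84 mm pitch, corners vary) in an unmoving light wooden tray 184 mm square, rim 22 mm. Origin: centre of its underside, 8 mm above the worktop, z up; inner floor 4 mm, rim 34 mm above the origin. Outside diameter 82 mm, inside 74 mm.
- small_cup: The small round cup: white china cup 34 mm high, wall and floor 4 mm, one of four fixed two by two (84 mm pitch, corners vary) in an unmoving light wooden tray 184 mm square, rim 22 mm. Origin: centre of its underside, 8 mm above the worktop, z up; inner floor 4 mm, rim 34 mm above the origin. Outside diameter 72 mm, inside 64 mm.
- square_cup_1: A square cup: white china cup 34 mm high, wall and floor 4 mm, one of four fixed two by two (84 mm pitch, corners vary) in an unmoving light wooden tray 184 mm square, rim 22 mm. Origin: centre of its underside, 8 mm above the worktop, z up; inner floor 4 mm, rim 34 mm above the origin. Outside 72 mm square, inside 64 mm; x, y along its sides.
- square_cup_2: A square cup: white china cup 34 mm high, wall and floor 4 mm, one of four fixed two by two (84 mm pitch, corners vary) in an unmoving light wooden tray 184 mm square, rim 22 mm. Origin: centre of its underside, 8 mm above the worktop, z up; inner floor 4 mm, rim 34 mm above the origin. Outside 72 mm square, inside 64 mm; x, y along its sides.
Things that resemble listed ones, but are neither listed nor needed, are in the scene too. Leave any red look-alike of the pepper_mill alone.

How it is judged:
At the end, for the whole second after the job is handed in: Mill in the wide round cup, salt in the small round cup, a jar in each square cup: centred within 15 mm, foot within 6 mm of the cup floor, upright within 0.1 rad, at rest. Dropper bottle and candle within 20 mm of where they stood, upright within 0.15 rad (horizontal distance between pepper_mill and wide_cup below 0.015 m and z of pepper_mill in the frame of wide_cup below 0.01 m and horizontal distance between salt_shaker and small_cup below 0.015 m and z of salt_shaker in the frame of small_cup below 0.01 m and (((horizontal distance between jar_round and square_cup_1 below 0.015 m and z of jar_round in the frame of square_cup_1 below 0.01 m) and (horizontal distance between jar_square and square_cup_2 below 0.015 m and z of jar_square in the frame of square_cup_2 below 0.01 m)) or ((horizontal distance between jar_round and square_cup_2 below 0.015 m and z of jar_round in the frame of square_cup_2 below 0.01 m) and (horizontal distance between jar_square and square_cup_1 below 0.015 m and z of jar_square in the frame of square_cup_1 below 0.01 m))) and angle between each of pepper_mill, salt_shaker, jar_round, jar_square's own z axis and vertical below 0.1 rad and linear speed of each of pepper_mill, salt_shaker, jar_round, jar_square below 0.02 m/s and distance of each of dropper, candle from where it was at the start of the episode below 0.02 m and angle between each of dropper, candle's own z axis and vertical below 0.15 rad); the robot touches nothing.
It fails at once if the dropper bottle or the candle glass is moved more than 30 mm or knocked over (distance of any of dropper, candle from where it was at the start of the episode above 0.03 m or angle between any of dropper, candle's own z axis and vertical above 0.4 rad).
It also fails if it takes over 122 s, if anything falls off the work surface, if the arm or the gripper's body presses on something with over 40 N, if the wrist force passes 120 N, or if a joint passes its speed limit or range.

## Working session

There is one attempt and no reset: what is moved stays moved. The work goes in short steps, Python scripts to look and compute and a tool call to move; the robot and the scene stay as the last step left them, time stands still between calls to the robot, and variables do not carry over. Pictures are saved under pics/ and viewed, at most 14 in all, crops included, and the job is handed in when it is done.

Besides the shell and the picture viewer there is one more tool, called as name(argument=value, ...) on one line, values as JSON. arm_command: Moves the arm, as the interface text tells. Shift numbers are shares of 0.15 m and turn numbers shares of 2 pi rad, none past 1 either way. Its arguments: {"type":"object","properties":{"steps":{"type":"array"},"gripper":{"type":"number"},"newtons":{"type":"number"}},"required":["steps"]}

```bash
mkdir -p pics; cat > h.py <<'E'
import numpy as np, cv2
from cell import bot
def snap(n,f=None):
    s=bot.snapshot(n)
    if f: cv2.imwrite(f'pics/{f}.png',cv2.cvtColor(s['img'],cv2.COLOR_RGB2BGR)); np.savez(f'pics/{f}.npz',**s)
    return s
def load(f): return dict(np.load(f'pics/{f}.npz'))
def cam(s):
    R=cv2.Rodrigues(np.array(s['rvec'],float))[0]; t=np.array(s['tvec'],float).ravel()
    f=s['img'].shape[0]/2/np.tan(np.radians(float(s['vertical_fov']))/2)
    return R,t,f,float(s['cx']),float(s['cy'])
def ray(s,u,v):
    R,t,f,cx,cy=cam(s); d=R.T@np.array([(u-cx)/f,(v-cy)/f,1]); return -R.T@t,d/np.linalg.norm(d)
def plane(s,u,v,z):
    o,d=ray(s,u,v); return o+d*(z-o[2])/d[2]
def proj(s,P):
    R,t,f,cx,cy=cam(s); c=R@np.array(P,float)+t; return c[0]/c[2]*f+cx,c[1]/c[2]*f+cy
def tri(*obs):
    A=np.zeros((3,3));b=np.zeros(3);L=[]
    for s,u,v in obs:
        o,d=ray(s,u,v);M=np.eye(3)-np.outer(d,d);A+=M;b+=M@o;L.append((o,M))
    p=np.linalg.solve(A,b); return p,[np.linalg.norm(M@(p-o)) for o,M in L]
E
python3 - <<'E'
from h import *
for n in('top','side','wrist'):
    s=snap(n,n+'0'); R,t,f,cx,cy=cam(s); print(n,f,cx,cy,-R.T@t, R[2])
o=bot.observe(); print({k:np.round(v,3) for k,v in o.items()},bot.grip_depth)
E
```

```text
top 458.93557764568556 278.6868455015431 210.1278716399924 [0.2152713  0.01506712 1.15762568] [ 0.17121449  0.01617729 -0.98510096]
side 405.74605381526015 276.5312174866178 212.4858645935026 [ 0.09968351 -0.74419808  0.57654721] [ 0.28938584  0.78378627 -0.54948605]
wrist 306.24857787378517 277.88653785308605 210.61417274400065 [0.12274161 0.66799253 0.37309304] [ 0.28430806 -0.08792737 -0.95469247]
{'t': np.float64(0.15), 'joints': array([ 1.126,  0.287,  1.578, -0.   ,  1.279, -0.15 ]), 'joint_vel': array([-0.001, -0.005, -0.005,  0.001, -0.   , -0.001]), 'joint_torque': array([ 1.0000e-03, -4.0660e+01, -2.9314e+01, -0.0000e+00,  4.0000e-03,
       -0.0000e+00]), 'ee_pos': array([0.196, 0.645, 0.23 ]), 'orientation': array([ 0.147,  0.989, -0.001, -0.   ]), 'contact_force': array([ 0.478, -0.028,  0.079]), 'wrist_torque': array([ 0.017,  0.009, -0.008]), 'finger_force': np.float64(0.0), 'grip_width': np.float64(0.085)} 0.0187
```

View pics/top0.png

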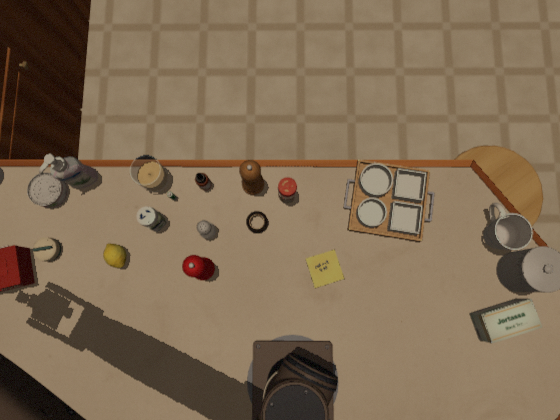

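View pics/side0.png

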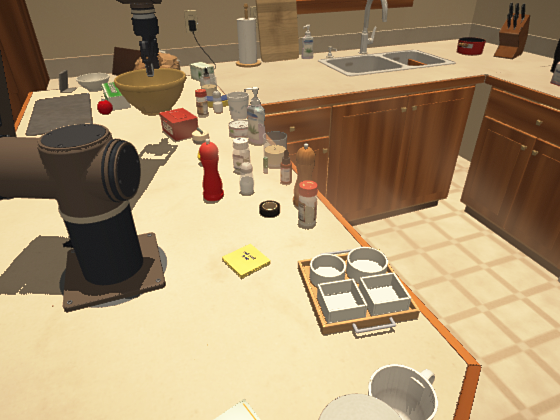

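Top view: mill head (250,168), round jar (287,187), salt (205,229), white jar (149,217), dropper (202,180), candle (148,174), tray (388,201), red mill decoy (198,266). I'll zoom in on both views.

```bash
python3 - <<'E'
import cv2,numpy as np
t=cv2.imread('pics/top0.png');s=cv2.imread('pics/side0.png')
a=cv2.resize(t[150:290,110:310],None,fx=4,fy=4,interpolation=cv2.INTER_CUBIC)
b=cv2.resize(s[85:235,180:330],None,fx=4,fy=4,interpolation=cv2.INTER_CUBIC)
c=cv2.resize(t[150:250,335:445],(440,400),interpolation=cv2.INTER_CUBIC)
d=cv2.resize(s[240:340,290:430],None,fx=4,fy=4,interpolation=cv2.INTER_CUBIC)[:,:]
cv2.imwrite('pics/ca.png',a);cv2.imwrite('pics/cb.png',b)
E
```

```text
(no output)
```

View pics/ca.png

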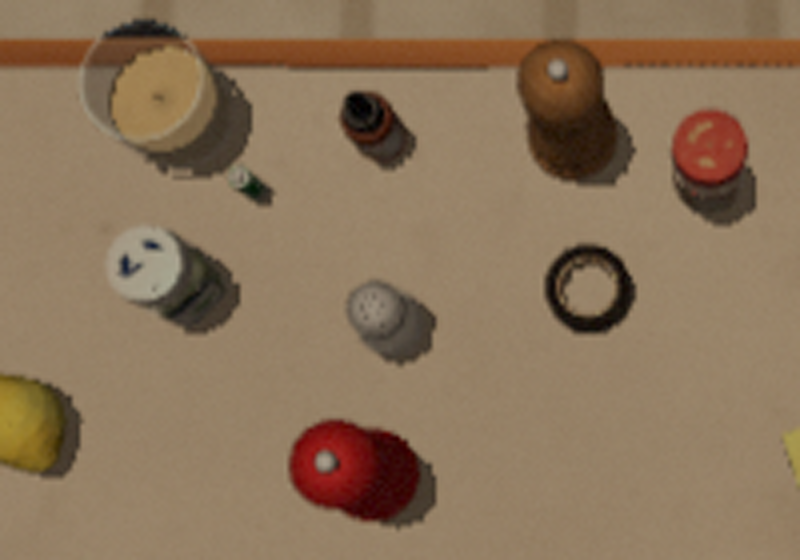

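View pics/cb.png

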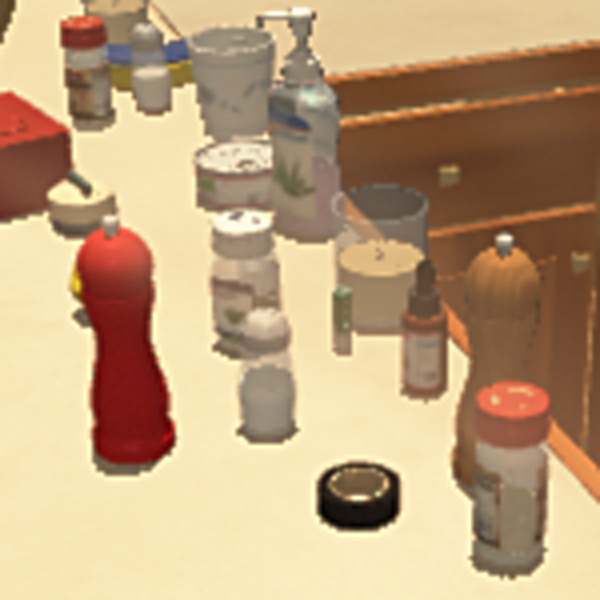

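```bash
python3 - <<'E'
from h import *
T=load('top0');S=load('side0')
for n,a,b,z in [('mill',(249.5,167.3),(306.2,145.2),.168),('jround',(287.7,186.5),(308.2,184.2),.106),('salt',(204,227),(246.8,164.5),.09),('jsq',(146.8,216.2),(240.8,140.5),.098),('drop',(200.5,177),(286.5,151.5),.102),('candle',(149.5,174),(275,146),.06),('redmill',(191.5,265.5),(207.7,142),.168)]:
    p,e=tri((T,*a),(S,*b)); print(n,p.round(3),np.round(e,4),'top@z',plane(T,*a,z).round(3),'r',np.hypot(*p[:2]).round(3))
# cup interiors / rims in top view
img=T['img']; hsv=cv2.cvtColor(img,cv2.COLOR_RGB2HSV)
roi=np.zeros(img.shape[:2],np.uint8); roi[155:250,335:445]=1
m=((hsv[...,1]<55)&(hsv[...,2]>120)&(roi>0)).astype(np.uint8)*255
big=np.hstack([cv2.resize(img[150:250,335:445,::-1],(400,364),interpolation=cv2.INTER_CUBIC),cv2.resize(cv2.cvtColor(m,cv2.COLOR_GRAY2BGR)[150:250,335:445],(400,364))])
cv2.imwrite('pics/cc.png',big)
E
```

```text
mill [0.487 0.096 0.166] [0.0027 0.0027] top@z [0.484 0.097 0.168] r 0.497
jround [0.456 0.011 0.107] [0.0023 0.0023] top@z [0.454 0.011 0.106] r 0.456
salt [0.364 0.209 0.084] [0.0034 0.0034] top@z [0.36  0.208 0.09 ] r 0.42
jsq [0.388 0.342 0.096] [0.0033 0.0033] top@z [0.385 0.342 0.098] r 0.517
drop [0.483 0.218 0.097] [0.0038 0.0038] top@z [0.478 0.218 0.102] r 0.53
candle [0.5   0.354 0.055] [0.0027 0.0027] top@z [0.496 0.353 0.06 ] r 0.613
redmill [0.269 0.219 0.161] [0.0024 0.0024] top@z [0.266 0.218 0.168] r 0.347
```

View pics/cc.png

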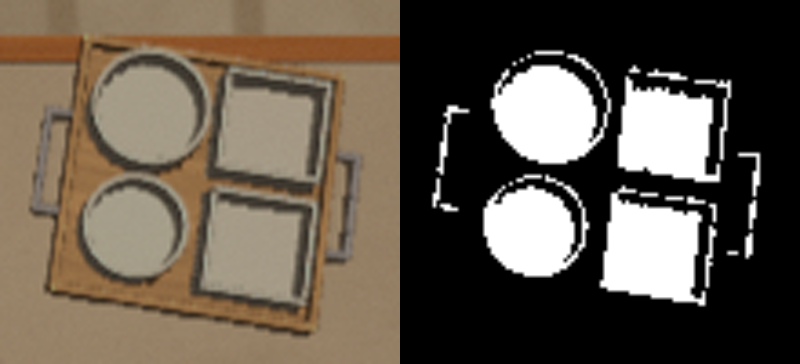

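The wide cup is top-left, the small cup bottom-left and the square cups on the right. Next I'll fit their centres.

```bash
cat > cups.py <<'E'
from h import *
T=load('top0');S=load('side0')
hsv=cv2.cvtColor(T['img'],cv2.COLOR_RGB2HSV)
m=((hsv[...,1]<55)&(hsv[...,2]>120)).astype(np.uint8)*255
boxes={'wide':(358,162,393,196),'small':(355,197,386,228),'sq1':(393,167,428,200),'sq2':(390,201,425,235)}
C={}
for n,(a,b,c,d) in boxes.items():
    pts=cv2.findNonZero(m[b:d,a:c]).reshape(-1,2)+[a,b]
    W=np.array([plane(T,u,v,.042)[:2] for u,v in cv2.convexHull(pts.astype(np.int32)).reshape(-1,2)]).astype(np.float32)
    if n[0]=='s' and n[1]=='q': r=cv2.minAreaRect(W*1000)
    else: r=(lambda q:(q[0],(2*q[1],),0))(cv2.minEnclosingCircle(W*1000))
    C[n]=np.array(r[0])/1000; print(n,C[n].round(4),np.round(r[1],1),round(r[2],1))
    print('  side px',np.round(proj(S,[*C[n],.042]),1))
for a,b in [('wide','small'),('wide','sq1'),('sq1','sq2'),('small','sq2')]: print(a,b,np.linalg.norm(C[a]-C[b]).round(4))
E
python3 cups.py; python3 - <<'E'
import cv2
s=cv2.imread('pics/side0.png');cv2.imwrite('pics/cd.png',cv2.resize(s[240:340,290:430],None,fx=5,fy=5,interpolation=cv2.INTER_CUBIC))
E
```

```text
wide [ 0.489  -0.2087] [80.] 0
  side px [365.5 258.6]
small [ 0.4065 -0.1955] [70.3] 0
  side px [326.1 264.4]
sq1 [ 0.476  -0.2916] [70.1 71.8] 80.9
  side px [382.7 286.9]
sq2 [ 0.3928 -0.2786] [70.8 71. ] 80.8
  side px [339.7 293.9]
wide small 0.0836
wide sq1 0.0839
sq1 sq2 0.0842
small sq2 0.0842
```

View pics/cd.png

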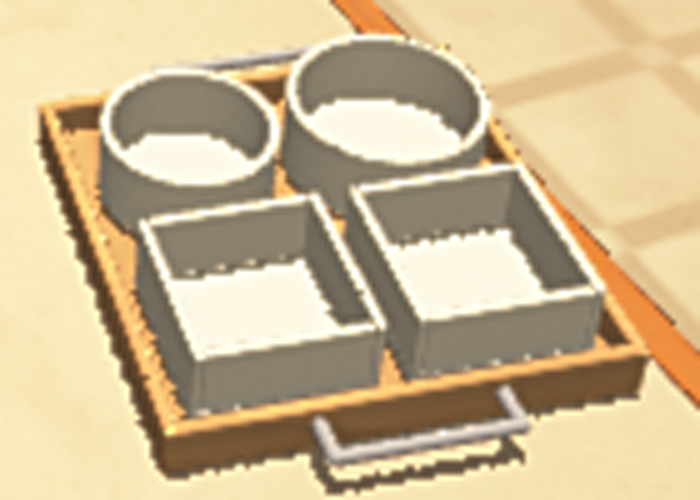

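arm_command(steps=[{"x": 0,"y": 0,"z": -0.47},{"x": -0.4,"y": -0.4,"z": -0.47},{"x": -0.92,"y": -0.93,"z": -0.47},{"x": -0.92,"y": -0.93,"z": -0.47},{"x": -0.92,"y": -0.93,"z": -0.47}], gripper=-1)

```text
validation failed for argument at $.st...
```

arm_command(steps=[{"x": -0.4,"y": -0.4,"z": 0},{"x": -0.92,"y": -0.93,"z": 0},{"x": -0.92,"y": -0.93,"z": 0},{"x": -0.92,"y": -0.93,"z": 0},{"x": -0.92,"y": -0.93,"z": 0},{"x": -0.92,"y": -0.93,"z": 0}])

```text
validation failed for argument at $.st...
```

```bash
cat >> h.py <<'E'
from scipy.spatial.transform import Rotation as Ro
def rows(target,src=None,yaw=None):
    "fractions to reach target from src (default measured), twist for world yaw of tool y"
    o=bot.observe(); M=Ro.from_quat(o['orientation']).as_matrix()
    src=o['ee_pos'] if src is None else src
    return np.round(M.T@(np.array(target)-src)/.15,3)
E
python3 - <<'E'
from h import *
s=snap('wrist','w1'); o=bot.observe(); print(o['t'],o['ee_pos'].round(4),o['orientation'].round(4))
R,t,f,cx,cy=cam(s); print(-R.T@t)
for n,p in [('mill',(.487,.096,.166)),('salt',(.364,.209,.09)),('jsq',(.388,.342,.098)),('drop',(.483,.218,.1))]: print(n,np.round(proj(s,p),1))
E
```

```text
0.2 [0.1959 0.6455 0.2304] [ 1.469e-01  9.892e-01 -7.000e-04 -2.000e-04]
[0.12276028 0.66803168 0.37326356]
mill [-106.3  584.9]
salt [-19.8 423.3]
jsq [ 82.2 420. ]
drop [ 30.5 493.9]
```

View pics/w1.png

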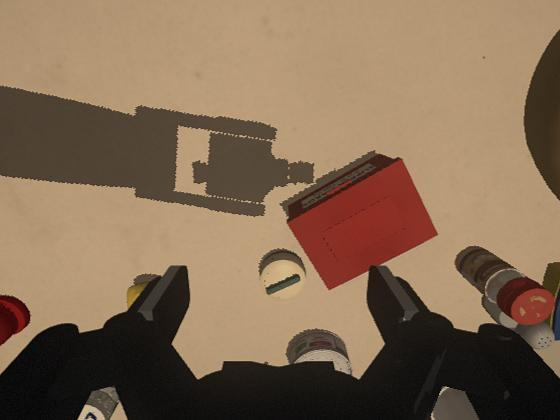

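The move was refused, probably because "twist" is missing. The wrist view shows the fingers at the bottom, with image-down being world +x.

arm_command(steps=[{"x": 0,"y": 0,"z": -0.47,"twist": 0},{"x": -0.4,"y": -0.4,"z": -0.47,"twist": 0},{"x": -0.92,"y": -0.93,"z": -0.47,"twist": 0},{"x": -0.92,"y": -0.93,"z": -0.47,"twist": 0},{"x": -0.92,"y": -0.93,"z": -0.47,"twist": 0}], gripper=-1)

```text
t: 0.82
ee_pos: [0.2889, 0.4697, 0.3019]
orientation: [0.149, 0.989, -0.0, 0.0]
contact_force: [-0.3, -0.1, 0.2]
grip_width: 0.0852
finger_force: 0.0
```

arm_command(steps=[{"x": -0.4,"y": -0.4,"z": 0,"twist": -0.022},{"x": -0.92,"y": -0.93,"z": 0,"twist": -0.022},{"x": -0.92,"y": -0.93,"z": 0,"twist": -0.022},{"x": -0.92,"y": -0.93,"z": 0,"twist": -0.022},{"x": -0.92,"y": -0.93,"z": 0,"twist": -0.022},{"x": -0.92,"y": -0.93,"z": 0,"twist": -0.022}])

```text
t: 1.58
ee_pos: [0.3785, 0.3, 0.3017]
orientation: [0.077, 0.997, 0.0, -0.0]
contact_force: [-0.9, 0.4, -0.5]
grip_width: 0.0851
finger_force: 0.0
```

```bash
python3 - <<'E'
from h import *
s=snap('wrist','w1'); o=bot.observe(); print(o['t'],o['ee_pos'].round(4),o['orientation'].round(4))
R,t,f,cx,cy=cam(s); print(-R.T@t)
for n,p in [('mill',(.487,.096,.166)),('salt',(.364,.209,.09)),('jsq',(.388,.342,.098)),('drop',(.483,.218,.1))]: print(n,np.round(proj(s,p),1))
E
```

```text
1.625 [0.3785 0.3    0.3017] [ 7.70e-02  9.97e-01  1.00e-04 -2.00e-04]
[0.30297904 0.31185813 0.44481302]
mill [106.  324.3]
salt [199.4 182.8]
jsq [314.6 186.9]
drop [226.1 274.9]
```

View pics/w1.png

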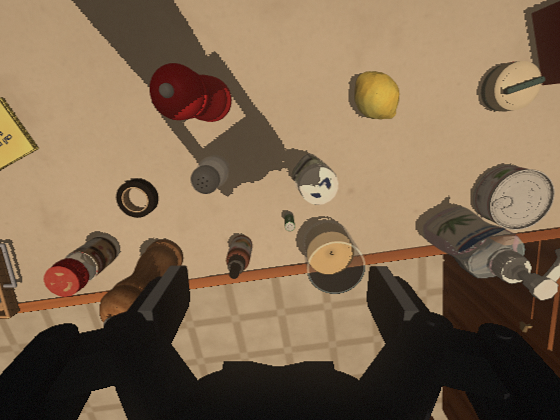

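Wrist view: salt top at (205,179), white jar cap (318,186), round jar cap (64,279), dropper bulb (235,272); all close to predictions.

```bash
python3 - <<'E'
from h import *
T=load('top0');S=load('side0');W=load('w1')
for n,a,b,w in [('jround',(287.7,186.5),(308.2,184.2),(64,279)),('salt',(204,227),(246.8,164.5),(205,179)),('jsq',(146.8,216.2),(240.8,140.5),(318.5,186)),('drop',(200.5,177),(286.5,151.5),(235,272))]:
    p,e=tri((T,*a),(S,*b),(W,*w)); q,f=tri((T,*a),(W,*w)); r,g=tri((S,*b),(W,*w)); print(n,p.round(4),np.round(e,4),'TW',q.round(4),np.round(f[0],4),'SW',r.round(4),np.round(g[0],4))
E
```

```text
jround [0.4571 0.0133 0.1032] [0.0029 0.0038 0.0028] TW [0.4572 0.0116 0.0972] 0.0009 SW [0.4584 0.0154 0.1032] 0.0027
salt [0.3641 0.2117 0.081 ] [0.0032 0.0048 0.0031] TW [0.3632 0.2116 0.0714] 0.0004 SW [0.3656 0.2134 0.0811] 0.0036
jsq [0.3885 0.345  0.0946] [0.0037 0.0036 0.002 ] TW [0.3885 0.347  0.0857] 0.0022 SW [0.3906 0.3467 0.0941] 0.002
drop [0.4853 0.2239 0.092 ] [0.0057 0.0048 0.004 ] TW [0.4865 0.224  0.082 ] 0.0037 SW [0.4882 0.2273 0.0916] 0.0028
```

arm_command(steps=[{"x": 0,"y": -0.4,"z": 0,"twist": 0.17},{"x": 0,"y": -0.6,"z": 0,"twist": 0.17},{"x": 0,"y": -0.6,"z": 0,"twist": 0.17},{"x": 0,"y": -0.6,"z": 0,"twist": 0.17},{"x": 0,"y": -0.6,"z": 0,"twist": 0.17},{"x": 0,"y": -0.6,"z": 0,"twist": 0.17},{"x": 0,"y": -0.6,"z": 0.3,"twist": 0.17},{"x": 0,"y": -0.6,"z": 0.6,"twist": 0.17},{"x": 0,"y": -0.6,"z": 0.8,"twist": 0.17},{"x": 0,"y": -0.6,"z": 1,"twist": 0.17},{"x": 0,"y": -0.6,"z": 1,"twist": 0.17}], gripper=-0.8)

```text
t: 3.0
ee_pos: [0.3628, 0.2103, 0.1494]
orientation: [0.574, 0.819, -0.002, -0.002]
contact_force: [0.7, -0.3, 1.4]
grip_width: 0.0765
finger_force: 0.0
```

```bash
python3 - <<'E'
from h import *
s=snap('wrist','w2'); o=bot.observe(); print(o['t'],o['ee_pos'].round(4),o['orientation'].round(4),o['joints'].round(2))
for n,p in [('mill',(.487,.096,.166)),('salt',(.364,.211,.09)),('jsq',(.388,.345,.098)),('drop',(.483,.218,.1))]: print(n,np.round(proj(s,p),1))
print(rows((.364,.211,.046)))
E
```

```text
3.05 [0.3642 0.2105 0.1514] [ 5.740e-01  8.188e-01 -8.000e-04 -8.000e-04] [ 0.28 -0.22  2.25  0.    1.11 -0.07]
mill [405.1 502.3]
salt [280.6 228.5]
jsq [402.1  38.2]
drop [442.7 279.1]
[0.003 0.001 0.702]
```

View pics/w2.png

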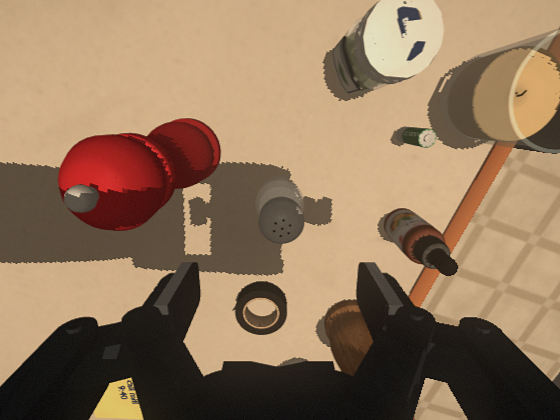

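Salt's perforated top is centred at (282,222), 6 px above the prediction; white jar cap at (403,40).

```bash
python3 - <<'E'
from h import *
T=load('top0');S=load('side0');W=load('w1');V=load('w2')
print(plane(V,282,222,.088),plane(W,205,179,.088),plane(T,204,227,.088),plane(S,246.8,164.5,.088))
print(plane(V,403,40,.098),plane(W,318.5,186,.098),plane(T,146.8,216.2,.098),plane(S,240.8,140.5,.098))
print(tri((W,205,179),(V,282,222)),tri((T,204,227),(V,282,222)),tri((T,146.8,216.2),(V,403,40)))
print(rows((.362,.214,.046)))
E
```

```text
[0.36349711 0.21522544 0.088     ] [0.36089243 0.21603298 0.088     ] [0.36058647 0.20852735 0.088     ] [0.36569203 0.20078566 0.088     ]
[0.3889186 0.3443535 0.098    ] [0.38761572 0.34661742 0.098     ] [0.38456112 0.34227349 0.098     ] [0.39038978 0.33849199 0.098     ]
(array([0.36372981, 0.21248649, 0.07744303]), [np.float64(0.0012814845110693392), np.float64(0.0012814845110693098)]) (array([0.36379121, 0.21094048, 0.07471421]), [np.float64(0.00138723690887066), np.float64(0.0013872369088707788)]) (array([0.37782421, 0.3301569 , 0.13995909]), [np.float64(0.0008058190649608881), np.float64(0.0008058190649609071)])
[ 0.027 -0.005  0.702]
```

arm_command(steps=[{"x": 0.015,"y": 0,"z": 0.2,"twist": 0},{"x": 0.015,"y": 0,"z": 0.4,"twist": 0},{"x": 0.015,"y": 0,"z": 0.55,"twist": 0},{"x": 0.015,"y": 0,"z": 0.7,"twist": 0},{"x": 0.015,"y": 0,"z": 0.7,"twist": 0},{"x": 0.015,"y": 0,"z": 0.7,"twist": 0}])

```text
t: 3.8
ee_pos: [0.3658, 0.2127, 0.0487]
orientation: [0.575, 0.818, 0.001, 0.001]
contact_force: [-0.7, -0.5, 0.1]
grip_width: 0.0766
finger_force: 0.0
```

arm_command(steps=[{"x": 0,"y": 0,"z": 0,"twist": 0},{"x": 0,"y": 0,"z": 0,"twist": 0},{"x": 0,"y": 0,"z": 0,"twist": 0},{"x": 0,"y": 0,"z": 0,"twist": 0},{"x": 0,"y": 0,"z": 0,"twist": 0},{"x": 0,"y": 0,"z": 0,"twist": 0}], gripper=1, newtons=30)

```text
t: 4.55
ee_pos: [0.3648, 0.2121, 0.0476]
orientation: [0.575, 0.818, 0.0, 0.0]
contact_force: [-2.1, -0.8, 5.8]
grip_width: 0.034
finger_force: 29.0
```

The width is 34 mm rather than 44, so I'll check the grip.

```bash
python3 - <<'E'
from h import *
s=snap('wrist','w3')['img'];b=snap('side','s3')['img']
c=np.hstack([cv2.resize(s[120:340,140:420],(400,314)),cv2.resize(b[110:215,190:320],(400,323),interpolation=cv2.INTER_CUBIC)[:314]])
cv2.imwrite('pics/c3.png',c[...,::-1])
E
```

```text
(no output)
```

View pics/c3.png

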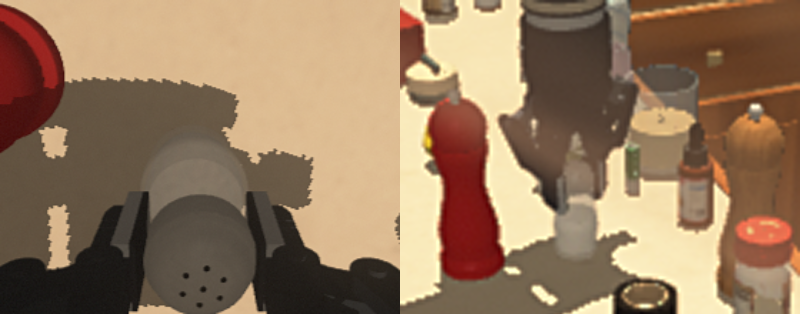

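The pads are on the tapering neck. I'll open, go 12 mm lower and grip again.

arm_command(steps=[{"x": 0,"y": 0,"z": 0,"twist": 0},{"x": 0,"y": 0,"z": 0,"twist": 0},{"x": 0,"y": 0,"z": 0,"twist": 0},{"x": 0,"y": 0,"z": 0.04,"twist": 0},{"x": 0,"y": 0,"z": 0.08,"twist": 0},{"x": 0,"y": 0,"z": 0.08,"twist": 0},{"x": 0,"y": 0,"z": 0.08,"twist": 0}], gripper=-0.5)

```text
t: 5.52
ee_pos: [0.3643, 0.2119, 0.0347]
orientation: [0.575, 0.818, -0.0, -0.0]
contact_force: [0.3, 0.3, -1.2]
grip_width: 0.0637
finger_force: 0.0
```

arm_command(steps=[{"x": 0,"y": 0,"z": 0,"twist": 0},{"x": 0,"y": 0,"z": 0,"twist": 0},{"x": 0,"y": 0,"z": 0,"twist": 0},{"x": 0,"y": 0,"z": 0,"twist": 0},{"x": 0,"y": 0,"z": 0,"twist": 0},{"x": 0,"y": 0,"z": 0,"twist": 0}], gripper=1)

```text
t: 6.28
ee_pos: [0.3644, 0.212, 0.0353]
orientation: [0.575, 0.818, -0.0, -0.0]
contact_force: [-1.0, -0.9, 5.7]
grip_width: 0.0372
finger_force: 30.1
```

```bash
python3 - <<'E'
from h import *
V=load('w3'); print('w3 salt',plane(V,280,310,.088).round(4),'(TCP .3648 .2121)')
s=snap('wrist','w4'); o=bot.observe(); p=o['ee_pos']; M=Ro.from_quat(o['orientation']).as_matrix()
print('pad proj',[np.round(proj(s,p+M@[dx,dy,-.019]),0) for dx in(.011,-.011) for dy in(.018,-.018)])
cv2.imwrite('pics/c4.png',cv2.resize(s['img'][180:400,140:420,::-1],(700,550),interpolation=cv2.INTER_CUBIC))
E
```

```text
w3 salt [0.3641 0.216  0.088 ] (TCP .3648 .2121)
pad proj [array([318., 268.]), array([238., 268.]), array([316., 310.]), array([240., 310.])]
```

View pics/c4.png

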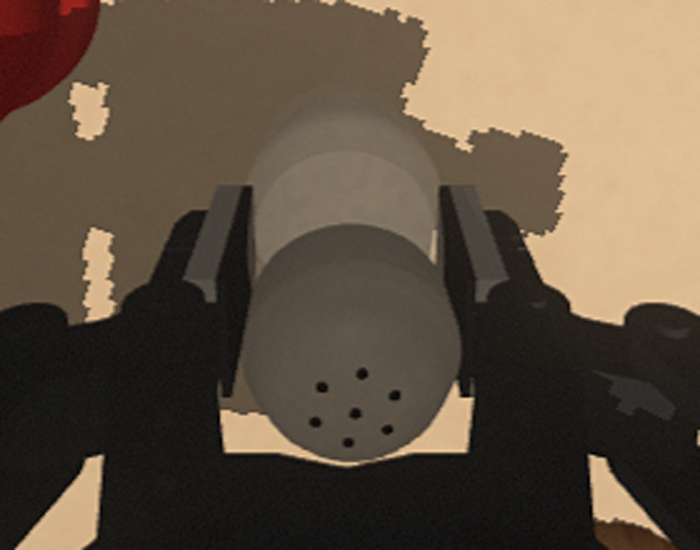

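The shaker sits centred between the pads. Now I'll lift it.

arm_command(steps=[{"x": 0,"y": 0,"z": -0.05,"twist": 0},{"x": 0,"y": 0,"z": -0.15,"twist": 0},{"x": 0,"y": 0,"z": -0.3,"twist": 0},{"x": 0,"y": 0,"z": -0.55,"twist": 0},{"x": 0,"y": 0,"z": -0.8,"twist": 0},{"x": 0,"y": 0,"z": -1,"twist": 0},{"x": 0,"y": 0,"z": -1,"twist": 0}])

```text
t: 7.2
ee_pos: [0.3662, 0.2125, 0.1882]
orientation: [0.575, 0.818, 0.003, 0.002]
contact_force: [-0.3, 0.5, -0.6]
grip_width: 0.0373
finger_force: 30.0
```

```bash
python3 - <<'E'
from h import *
o=bot.observe(); p=o['ee_pos'];print(p,o['grip_width'],o['contact_force'])
# commanded pose = (.3642,.212,.1852)
src=np.array([.3642,.212,.1852])
for t in [(.46,.10,.26),(.50,0,.26),(.46,-.12,.26),(.408,-.1955,.26)]: print(t,rows(t,src)); src=np.array(t)
E
```

```text
[0.3661636  0.21251548 0.18816954] 0.03729702274891362 [-0.28928377  0.54173652 -0.62580693]
(0.46, 0.1, 0.26) [-0.919  0.351 -0.496]
(0.5, 0, 0.26) [-0.718  0.025  0.001]
(0.46, -0.12, 0.26) [-0.662 -0.522 -0.004]
(0.408, -0.1955, 0.26) [-0.356 -0.497 -0.004]
```

arm_command(steps=[{"x": 0,"y": 0,"z": -0.3,"twist": 0},{"x": 0,"y": 0,"z": -0.5,"twist": 0},{"x": -0.3,"y": 0.1,"z": -0.5,"twist": 0},{"x": -0.6,"y": 0.2,"z": -0.5,"twist": 0},{"x": -0.92,"y": 0.35,"z": -0.5,"twist": 0},{"x": -0.92,"y": 0.35,"z": -0.5,"twist": 0}])

```text
t: 7.95
ee_pos: [0.4614, 0.0976, 0.2577]
orientation: [0.577, 0.817, -0.001, -0.001]
contact_force: [-0.0, 0.5, -1.9]
grip_width: 0.0373
finger_force: 30.3
```

arm_command(steps=[{"x": -0.35,"y": 0,"z": 0,"twist": 0},{"x": -0.7,"y": 0.02,"z": 0,"twist": 0},{"x": -1,"y": -0.2,"z": 0,"twist": 0},{"x": -1,"y": -0.2,"z": 0,"twist": 0}])

```text
t: 8.45
ee_pos: [0.4818, -0.0534, 0.258]
orientation: [0.577, 0.817, -0.001, -0.001]
contact_force: [0.2, -0.1, -1.1]
grip_width: 0.037
finger_force: 30.4
```

arm_command(steps=[{"x": -0.3,"y": -0.2,"z": 0,"twist": 0},{"x": -0.5,"y": -0.4,"z": 0,"twist": 0},{"x": -0.7,"y": -0.7,"z": 0,"twist": 0},{"x": -0.7,"y": -0.7,"z": 0,"twist": 0},{"x": -0.7,"y": -0.7,"z": 0,"twist": 0}])

```text
t: 9.07
ee_pos: [0.42, -0.1845, 0.259]
orientation: [0.575, 0.818, 0.0, -0.001]
contact_force: [0.2, 0.4, -0.7]
grip_width: 0.0375
finger_force: 30.5
```

```bash
python3 - <<'E'
from h import *
s=snap('wrist','w5'); o=bot.observe(); print(o['t'],o['ee_pos'].round(4),o['joints'].round(2),o['grip_width'])
for n,p in [('wide',(.489,-.2087,.042)),('small',(.4065,-.1955,.042)),('sq1',(.476,-.2916,.042)),('sq2',(.393,-.2786,.042))]: print(n,np.round(proj(s,p),1))
E
```

```text
9.125 [ 0.4203 -0.1843  0.2592] [-0.64 -0.23  2.05  0.    1.32 -0.98] 0.03726624387760478
wide [323.7 218.9]
small [264.4 187.1]
sq1 [290.5 272. ]
sq2 [233.  243.6]
```

View pics/w5.png

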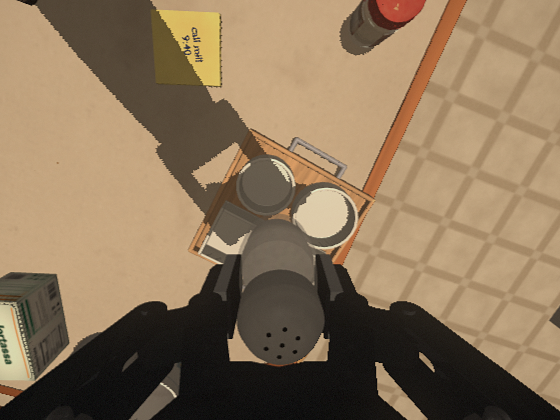

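Small cup rim centre at (266,186) and wide at (325,217), within 2 px of predictions.

```bash
python3 - <<'E'
from h import *
T=load('top0');S=load('side0');W=load('w5')
for n,c,b,w in [('wide',(.489,-.2087),(367.4,260),(325,217)),('small',(.4065,-.1955),(328,266.4),(266,186)),('sq1',(.476,-.2916),(385.4,288.6),None),('sq2',(.3928,-.2786),(341.6,295.4),None)]:
    a=proj(T,[*c,.042]); obs=[(T,*a),(S,*b)]+([(W,*w)] if w else [])
    print(n,[x.round(4) for x in (lambda r:(r[0],np.array(r[1])))(tri(*obs))],'side@',plane(S,*b,.042).round(4),'wrist@',plane(W,*w,.042).round(4) if w else '')
V=load('w4')  # salt relative to TCP while held
print('salt',plane(V,*(np.array([351,412])/2.5+[140,180]),.088))
src=bot.observe()['ee_pos'];print(rows((.408,-.197,.10)),src)
E
```

```text
wide [array([ 0.4916, -0.2088,  0.0369]), array([0.0016, 0.0022, 0.0018])] side@ [ 0.4904 -0.2139  0.042 ] wrist@ [ 0.4896 -0.2058  0.042 ]
small [array([ 0.4087, -0.1961,  0.0361]), array([0.0013, 0.0019, 0.0013])] side@ [ 0.4073 -0.2023  0.042 ] wrist@ [ 0.4079 -0.1935  0.042 ]
sq1 [array([ 0.4788, -0.2936,  0.0379]), array([0.002, 0.002])] side@ [ 0.4781 -0.2972  0.042 ] wrist@ 
sq2 [array([ 0.3946, -0.28  ,  0.0385]), array([0.0014, 0.0014])] side@ [ 0.3942 -0.2832  0.042 ] wrist@ 
salt [0.36573524 0.21050654 0.088     ]
[-0.053 -0.106  1.061] [ 0.42031187 -0.18427104  0.25922262]
```

arm_command(steps=[{"x": -0.05,"y": -0.105,"z": 0,"twist": 0},{"x": -0.05,"y": -0.105,"z": 0.3,"twist": 0},{"x": -0.05,"y": -0.105,"z": 0.6,"twist": 0},{"x": -0.05,"y": -0.105,"z": 0.8,"twist": 0},{"x": -0.05,"y": -0.105,"z": 0.9,"twist": 0},{"x": -0.05,"y": -0.105,"z": 0.9,"twist": 0},{"x": -0.05,"y": -0.105,"z": 0.9,"twist": 0}])

```text
t: 10.0
ee_pos: [0.4089, -0.1985, 0.1263]
orientation: [0.574, 0.819, -0.0, 0.001]
contact_force: [0.1, 0.5, -0.3]
grip_width: 0.0375
finger_force: 30.5
```

```bash
python3 - <<'E'
from h import *
print(rows((.408,-.196,.049)),bot.observe()['ee_pos'])
E
```

```text
[ 0.019 -0.001  0.516] [ 0.40891287 -0.19850027  0.12634464]
```

arm_command(steps=[{"x": 0.015,"y": 0,"z": 0.2,"twist": 0},{"x": 0.015,"y": 0,"z": 0.35,"twist": 0},{"x": 0.015,"y": 0,"z": 0.43,"twist": 0},{"x": 0.015,"y": 0,"z": 0.48,"twist": 0},{"x": 0.015,"y": 0,"z": 0.51,"twist": 0},{"x": 0.015,"y": 0,"z": 0.51,"twist": 0},{"x": 0.015,"y": 0,"z": 0.51,"twist": 0}])

```text
t: 10.88
ee_pos: [0.4074, -0.1963, 0.0489]
orientation: [0.575, 0.818, -0.0, 0.001]
contact_force: [-0.2, 0.1, -1.4]
grip_width: 0.0375
finger_force: 30.5
```

arm_command(steps=[{"x": 0,"y": 0,"z": 0.012,"twist": 0},{"x": 0,"y": 0,"z": 0.012,"twist": 0},{"x": 0,"y": 0,"z": 0.012,"twist": 0}])

```text
t: 11.25
ee_pos: [0.4075, -0.1965, 0.0473]
orientation: [0.575, 0.818, -0.0, 0.001]
contact_force: [-1.5, -0.2, 4.8]
grip_width: 0.0371
finger_force: 31.4
```

arm_command(steps=[{"x": 0,"y": 0,"z": 0,"twist": 0},{"x": 0,"y": 0,"z": 0,"twist": 0},{"x": 0,"y": 0,"z": 0,"twist": 0},{"x": 0,"y": 0,"z": 0,"twist": 0},{"x": 0,"y": 0,"z": -0.1,"twist": 0},{"x": 0,"y": 0,"z": -0.3,"twist": 0},{"x": 0,"y": 0,"z": -0.6,"twist": 0},{"x": 0,"y": 0,"z": -1,"twist": 0},{"x": 0,"y": 0,"z": -1,"twist": 0},{"x": 0,"y": 0,"z": -1,"twist": 0}], gripper=-0.5)

```text
t: 12.5
ee_pos: [0.4069, -0.1959, 0.197]
orientation: [0.575, 0.818, -0.0, 0.0]
contact_force: [0.8, 0.6, -0.8]
grip_width: 0.064
finger_force: 0.0
```

```bash
python3 - <<'E'
from h import *
snap('top','t6');snap('wrist','w6')
print(bot.observe()['ee_pos'])
src=np.array([.4074,-.1965,.198])
for t in [(.49,-.07,.25),(.457,.012,.20),(.457,.012,.085)]: print(t,rows(t,src)); src=np.array(t)
E
```

```text
[ 0.40608477 -0.19532283  0.19503696]
(0.49, -0.07, 0.25) [ 0.607  0.804 -0.346]
(0.457, 0.012, 0.2) [ 0.588 -0.021  0.335]
(0.457, 0.012, 0.085) [-0.002  0.001  0.767]
```

arm_command(steps=[{"x": 0.2,"y": 0.3,"z": -0.2,"twist": 0},{"x": 0.4,"y": 0.6,"z": -0.35,"twist": 0},{"x": 0.6,"y": 0.8,"z": -0.35,"twist": 0},{"x": 0.6,"y": 0.8,"z": -0.35,"twist": 0}])

```text
t: 13.1
ee_pos: [0.4893, -0.0683, 0.2472]
orientation: [0.573, 0.82, -0.0, -0.002]
contact_force: [-0.7, -0.0, -0.3]
grip_width: 0.064
finger_force: 0.0
```

arm_command(steps=[{"x": 0.3,"y": 0,"z": 0,"twist": -0.17},{"x": 0.59,"y": -0.02,"z": 0,"twist": -0.17},{"x": 0.59,"y": -0.02,"z": 0,"twist": -0.17},{"x": 0.59,"y": -0.02,"z": 0,"twist": -0.17},{"x": 0.59,"y": -0.02,"z": 0,"twist": -0.17},{"x": 0.59,"y": -0.02,"z": 0,"twist": -0.17},{"x": 0.59,"y": -0.02,"z": 0,"twist": -0.17},{"x": 0.59,"y": -0.02,"z": 0,"twist": -0.17}])

```text
t: 14.1
ee_pos: [0.456, 0.0112, 0.2481]
orientation: [0.08, 0.997, 0.0, -0.001]
contact_force: [0.7, -0.5, -0.2]
grip_width: 0.0642
finger_force: 0.0
```

```bash
cat > red.py <<'E'
from h import *
def red(s,z):
    h=cv2.cvtColor(s['img'],cv2.COLOR_RGB2HSV); m=(((h[...,0]<6)|(h[...,0]>174))&(h[...,1]>110)&(h[...,2]>90)).astype(np.uint8)
    n,l,st,ce=cv2.connectedComponentsWithStats(m)
    for i in range(1,n):
        if st[i,4]>60: print('red',st[i],ce[i].round(1),plane(s,*ce[i],z).round(4))
E
python3 - <<'E'
from red import *
s=snap('wrist','w7'); red(s,.1)
o=bot.observe(); print(o['t'],o['ee_pos'],o['joints'].round(2)); print('exp',proj(s,(.457,.013,.1)))
print('t6 jround'); red(load('t6'),.1)
print(rows((.457,.013,.065)))
E
```

```text
red [433   0  27   5  88] [446.2   1.6] [0.3144 0.1745 0.1   ]
14.15 [0.45616081 0.01126329 0.24834851] [-0.2  -0.23  2.07 -0.    1.3  -1.61]
exp (np.float64(279.54149646058727), np.float64(197.5841103486088))
t6 jround
red [279 178  18  18 163] [287.7 186.8] [0.4549 0.0113 0.1   ]
red [  0 246  20  45 719] [  8.4 267.4] [0.2639 0.6565 0.1   ]
red [183 255  21  22 340] [193.  265.6] [0.2695 0.2288 0.1   ]
[-0.005  0.012  1.222]
```

```bash
sed -i 's/,2\]>90/,2]>30/; s/<6/<9/' red.py; python3 - <<'E'
from red import *
red(load('w7'),.106); red(load('w1'),.106)
E
```

```text
red [426   0  35   8 188] [442.2   2.6] [0.316  0.1682 0.106 ]
red [ 259  173   44   48 1550] [280.3 196. ] [0.454  0.0142 0.106 ]
red [ 532    1   28   84 1551] [548.5  40.5] [0.2747 0.5875 0.106 ]
red [ 149   63   83   59 3471] [189.7  94.1] [0.2683 0.2252 0.106 ]
red [  44  258   45   39 1213] [ 66.2 276.9] [0.4518 0.023  0.106 ]
```

arm_command(steps=[{"x": 0,"y": 0.01,"z": 0.3,"twist": 0},{"x": 0,"y": 0.01,"z": 0.6,"twist": 0},{"x": 0,"y": 0.01,"z": 0.85,"twist": 0},{"x": 0,"y": 0.01,"z": 0.95,"twist": 0},{"x": 0,"y": 0.01,"z": 1,"twist": 0}])

```text
t: 14.78
ee_pos: [0.4569, 0.013, 0.0989]
orientation: [0.078, 0.997, -0.0, -0.0]
contact_force: [0.8, -0.5, -0.2]
grip_width: 0.0642
finger_force: 0.0
```

arm_command(steps=[{"x": 0,"y": 0,"z": 0.1,"twist": 0},{"x": 0,"y": 0,"z": 0.21,"twist": 0},{"x": 0,"y": 0,"z": 0.21,"twist": 0},{"x": 0,"y": 0,"z": 0.21,"twist": 0}])

```text
t: 15.28
ee_pos: [0.457, 0.013, 0.0677]
orientation: [0.078, 0.997, -0.0, 0.0]
contact_force: [-0.6, -0.4, 0.0]
grip_width: 0.0641
finger_force: 0.0
```

arm_command(steps=[{"x": 0,"y": 0,"z": 0,"twist": 0},{"x": 0,"y": 0,"z": 0,"twist": 0},{"x": 0,"y": 0,"z": 0,"twist": 0},{"x": 0,"y": 0,"z": 0,"twist": 0},{"x": 0,"y": 0,"z": 0,"twist": 0}], gripper=1, newtons=30)

```text
t: 15.9
ee_pos: [0.4574, 0.013, 0.0683]
orientation: [0.078, 0.997, -0.0, 0.001]
contact_force: [0.4, 0.7, 4.9]
grip_width: 0.0439
finger_force: 30.8
```

arm_command(steps=[{"x": 0,"y": 0,"z": -0.1,"twist": 0},{"x": 0,"y": 0,"z": -0.3,"twist": 0},{"x": 0,"y": 0,"z": -0.6,"twist": 0},{"x": 0,"y": 0,"z": -0.9,"twist": 0},{"x": -0.08,"y": -0.3,"z": -0.93,"twist": 0},{"x": -0.15,"y": -0.65,"z": -0.93,"twist": 0},{"x": -0.22,"y": -1,"z": -0.93,"twist": 0},{"x": -0.22,"y": -1,"z": -0.93,"twist": 0}])

```text
t: 16.9
ee_pos: [0.4654, -0.143, 0.207]
orientation: [0.081, 0.997, -0.0, -0.0]
contact_force: [0.4, 0.9, -1.1]
grip_width: 0.0438
finger_force: 31.3
```

arm_command(steps=[{"x": -0.08,"y": -0.35,"z": 0,"twist": 0},{"x": -0.15,"y": -0.7,"z": 0,"twist": 0},{"x": -0.22,"y": -0.99,"z": 0,"twist": 0},{"x": -0.22,"y": -0.99,"z": 0,"twist": 0},{"x": -0.22,"y": -0.99,"z": 0,"twist": 0},{"x": -0.22,"y": -0.99,"z": 0,"twist": 0}])

```text
t: 17.65
ee_pos: [0.4753, -0.2904, 0.2068]
orientation: [0.077, 0.997, 0.0, -0.0]
contact_force: [0.6, -0.3, -1.2]
grip_width: 0.0435
finger_force: 31.6
```

```bash
python3 - <<'E'
from red import *
s=snap('wrist','w8'); o=bot.observe(); print(o['t'],o['ee_pos'],o['joints'].round(2),o['grip_width']); red(s,o['ee_pos'][2]+.038)
s=snap('top','t8'); red(s,o['ee_pos'][2]+.038)
print(rows((.4775,-.293,.082)))
E
```

```text
17.7 [ 0.47543294 -0.29050984  0.2069476 ] [-0.73  0.05  1.89  0.    1.2  -2.15] 0.04404816589632586
red [ 223  243  110  115 9321] [277.1 299.6] [ 0.4684 -0.2894  0.2449]
red [   0  245   35   47 1271] [ 15.2 266.8] [0.2585 0.5552 0.2449]
red [182 255  33  25 609] [198.5 267.1] [0.2592 0.1885 0.2449]
[-0.016 -0.013  0.834]
```

arm_command(steps=[{"x": -0.015,"y": -0.01,"z": 0.25,"twist": 0},{"x": -0.015,"y": -0.01,"z": 0.5,"twist": 0},{"x": -0.015,"y": -0.01,"z": 0.65,"twist": 0},{"x": -0.015,"y": -0.01,"z": 0.75,"twist": 0},{"x": -0.015,"y": -0.01,"z": 0.8,"twist": 0},{"x": -0.015,"y": -0.01,"z": 0.83,"twist": 0},{"x": -0.015,"y": -0.01,"z": 0.845,"twist": 0},{"x": -0.015,"y": -0.01,"z": 0.845,"twist": 0}])

```text
t: 18.75
ee_pos: [0.4776, -0.2942, 0.0808]
orientation: [0.078, 0.997, -0.0, 0.0]
contact_force: [0.1, -0.2, -1.0]
grip_width: 0.0437
finger_force: 31.7
```

arm_command(steps=[{"x": 0,"y": 0,"z": 0.01,"twist": 0},{"x": 0,"y": 0,"z": 0.01,"twist": 0},{"x": 0,"y": 0,"z": 0.01,"twist": 0}])

```text
t: 19.12
ee_pos: [0.4781, -0.2944, 0.0803]
orientation: [0.078, 0.997, -0.001, 0.001]
contact_force: [-0.9, 1.9, 4.9]
grip_width: 0.0439
finger_force: 32.0
```

arm_command(steps=[{"x": 0,"y": 0,"z": 0,"twist": 0},{"x": 0,"y": 0,"z": 0,"twist": 0},{"x": 0,"y": 0,"z": 0,"twist": 0},{"x": 0,"y": 0,"z": 0,"twist": 0},{"x": 0,"y": 0,"z": -0.1,"twist": 0},{"x": 0,"y": 0,"z": -0.3,"twist": 0},{"x": 0,"y": 0,"z": -0.6,"twist": 0},{"x": 0,"y": 0,"z": -1,"twist": 0},{"x": 0,"y": 0,"z": -1,"twist": 0},{"x": 0,"y": 0,"z": -1,"twist": 0}], gripper=-0.5)

```text
t: 20.38
ee_pos: [0.4774, -0.2939, 0.2296]
orientation: [0.078, 0.997, -0.0, 0.0]
contact_force: [0.4, -0.1, -0.0]
grip_width: 0.0643
finger_force: 0.0
```

```bash
python3 - <<'E'
from red import *
s=snap('top','t9'); red(s,.118); snap('side','s9'); red(load('s9'),.108)
print(bot.observe()['ee_pos'],bot.observe()['t'])
src=np.array([.4776,-.2942,.23])
for t in [(.49,-.16,.26),(.49,-.02,.26),(.47,.12,.26),(.42,.25,.26),(.3885,.345,.26)]: print(t,rows(t,src)); src=np.array(t)
E
```

```text
red [   0  245   35   47 1273] [ 15.1 266.9] [0.2644 0.6304 0.118 ]
red [182 255  33  25 604] [198.4 267. ] [0.2653 0.2128 0.118 ]
red [462  40  24  15 225] [474.   47.8] [1.8924 1.0301 0.108 ]
red [195  89  12   8  78] [200.5  92.7] [0.371  0.8151 0.108 ]
red [ 97 100  16  14 174] [104.4 106.6] [0.0218 0.7866 0.108 ]
red [179 108  19  31 372] [187.4 122.6] [0.2666 0.5179 0.108 ]
red [199 142  25  59 987] [210.5 172.1] [0.2586 0.1559 0.108 ]
red [377 250  26  24 466] [389.7 261.8] [ 0.476  -0.2981  0.108 ]
[ 0.47662357 -0.29325176  0.22726812] 20.475
(0.49, -0.16, 0.26) [ 0.058  0.897 -0.198]
(0.49, -0.02, 0.26) [0.146 0.922 0.002]
(0.47, 0.12, 0.26) [0.277 0.901 0.002]
(0.42, 0.25, 0.26) [0.464 0.804 0.002]
(0.3885, 0.345, 0.26) [0.306 0.593 0.002]
```

arm_command(steps=[{"x": 0,"y": 0.2,"z": -0.2,"twist": 0},{"x": 0.03,"y": 0.6,"z": -0.2,"twist": 0},{"x": 0.06,"y": 0.9,"z": -0.2,"twist": 0},{"x": 0.06,"y": 0.9,"z": -0.2,"twist": 0}])

```text
t: 20.98
ee_pos: [0.4889, -0.1563, 0.257]
orientation: [0.076, 0.997, 0.001, -0.001]
contact_force: [0.6, -0.7, -0.5]
grip_width: 0.0641
finger_force: 0.0
```

arm_command(steps=[{"x": 0.05,"y": 0.4,"z": 0,"twist": 0},{"x": 0.1,"y": 0.7,"z": 0,"twist": 0},{"x": 0.15,"y": 0.92,"z": 0,"twist": 0},{"x": 0.15,"y": 0.92,"z": 0,"twist": 0}])

```text
t: 21.48
ee_pos: [0.4884, -0.0185, 0.2576]
orientation: [0.077, 0.997, -0.0, -0.001]
contact_force: [0.7, 0.3, -0.4]
grip_width: 0.064
finger_force: 0.0
```

arm_command(steps=[{"x": 0.1,"y": 0.4,"z": 0,"twist": 0},{"x": 0.2,"y": 0.7,"z": 0,"twist": 0},{"x": 0.28,"y": 0.9,"z": 0,"twist": 0},{"x": 0.28,"y": 0.9,"z": 0,"twist": 0}])

```text
t: 21.98
ee_pos: [0.4684, 0.1205, 0.258]
orientation: [0.077, 0.997, -0.0, -0.001]
contact_force: [0.7, -0.2, -0.1]
grip_width: 0.0641
finger_force: 0.0
```

arm_command(steps=[{"x": 0.2,"y": 0.4,"z": 0,"twist": 0},{"x": 0.46,"y": 0.8,"z": 0,"twist": 0},{"x": 0.75,"y": 1,"z": 0,"twist": 0},{"x": 0.75,"y": 1,"z": 0,"twist": 0},{"x": 0.75,"y": 1,"z": 0,"twist": 0}])

```text
t: 22.6
ee_pos: [0.3817, 0.2851, 0.2585]
orientation: [0.079, 0.997, -0.001, 0.0]
contact_force: [0.3, 0.5, 0.4]
grip_width: 0.0641
finger_force: 0.0
```

```bash
python3 - <<'E'
from h import *
s=snap('wrist','w10'); o=bot.observe(); print(o['t'],o['ee_pos'],o['joints'].round(2)); print('exp',proj(s,(.3885,.345,.098)))
# white cap: bright low-sat blob near expected spot
u,v=map(int,proj(s,(.3885,.345,.098))); h=cv2.cvtColor(s['img'],cv2.COLOR_RGB2HSV)
for vt in(70,100,130):
  m=((h[...,1]<60)&(h[...,2]>vt)).astype(np.uint8); n,l,st,ce=cv2.connectedComponentsWithStats(m)
  for i in range(1,n):
    if st[i,4]>100 and abs(ce[i][0]-u)<70 and abs(ce[i][1]-v)<70: print(vt,st[i],ce[i].round(1),plane(s,*ce[i],.098).round(4))
print(rows((.3885,.345,.065)))
E
```

```text
22.65 [0.38198226 0.28480908 0.25855745] [ 0.43 -0.19  2.02 -0.    1.31 -0.98]
exp (np.float64(336.8758812535322), np.float64(190.96316923547934))
70 [319 168  37  40 970] [336.8 185.2] [0.3825 0.3456 0.098 ]
100 [319 168  37  40 939] [336.7 185. ] [0.3823 0.3455 0.098 ]
130 [319 168  37  40 913] [336.6 185. ] [0.3823 0.3454 0.098 ]
[0.021 0.404 1.29 ]
```

```bash
python3 - <<'E'
from h import *
s=load('w10')['img'];b=load('w2')['img'];c=load('s9')['img'];d=load('w1')['img']
r=lambda im:cv2.resize(im,(390,290),interpolation=cv2.INTER_CUBIC)
cv2.imwrite('pics/c10.png',np.vstack([np.hstack([r(s[125:217,275:399]),r(b[0:110,310:458])]),np.hstack([r(c[125:185,205:286]),r(d[140:214,270:369])])])[...,::-1])
E
```

```text
(no output)
```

View pics/c10.png

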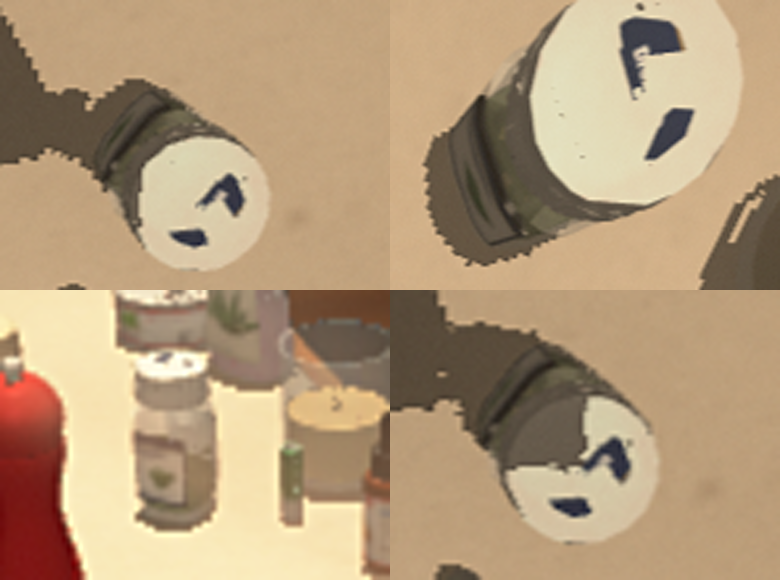

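The label face edge gives the jar's yaw: it runs (105,170)–(165,100) in the first crop and (90,100)–(128,240) in the second.

```bash
python3 - <<'E'
from h import *
s=load('w10');b=load('w2')
def ang(S,pts,k,off,z):
    P=[plane(S,*(np.array(p)/k+off),z) for p in pts]; d=P[1]-P[0]; return np.degrees(np.arctan2(d[1],d[0])),np.linalg.norm(d[:2])
for z in(.02,.06): print(ang(s,[(105,170),(165,100)],3.147,[275,125],z),ang(b,[(90,100),(128,240)],2.636,[310,0],z))
print('target tool',rows((.3865,.345,.13)))
E
```

```text
(np.float64(131.78467114503914), np.float64(0.03602530673592948)) (np.float64(-49.85503882235239), np.float64(0.041854538917203234))
(np.float64(131.7846711450392), np.float64(0.03224772611925181)) (np.float64(-49.85503882235241), np.float64(0.035710488466622364))
target tool [0.034 0.402 0.857]
```

arm_command(steps=[{"x": 0.03,"y": 0.3,"z": 0,"twist": 0.111},{"x": 0.03,"y": 0.4,"z": 0,"twist": 0.111},{"x": 0.03,"y": 0.4,"z": 0.1,"twist": 0.111},{"x": 0.03,"y": 0.4,"z": 0.4,"twist": 0.111},{"x": 0.03,"y": 0.4,"z": 0.7,"twist": 0.111},{"x": 0.03,"y": 0.4,"z": 0.86,"twist": 0.111},{"x": 0.03,"y": 0.4,"z": 0.86,"twist": 0.111}], gripper=-0.76)

```text
t: 23.52
ee_pos: [0.3857, 0.3438, 0.1272]
orientation: [0.416, 0.91, -0.002, -0.001]
contact_force: [0.1, -0.0, 0.4]
grip_width: 0.0754
finger_force: 0.0
```

```bash
python3 - <<'E'
from h import *
s=snap('wrist','w11'); o=bot.observe(); print(o['t'],o['ee_pos'],o['orientation'].round(3),o['joints'].round(2))
u,v=map(int,proj(s,(.3865,.345,.098))); h=cv2.cvtColor(s['img'],cv2.COLOR_RGB2HSV); print(u,v)
m=((h[...,1]<60)&(h[...,2]>70)).astype(np.uint8); n,l,st,ce=cv2.connectedComponentsWithStats(m)
for i in range(1,n):
    if st[i,4]>100 and abs(ce[i][0]-u)<70 and abs(ce[i][1]-v)<70:
        c=st[i,:2]+st[i,2:4]/2; print(st[i],ce[i].round(1),c,plane(s,*c,.098).round(4))
print(rows((.3865,.345,.065)))
E
```

```text
23.575 [0.3866498  0.34474562 0.1292223 ] [ 0.415  0.91  -0.001 -0.   ] [ 0.53  0.05  2.04 -0.    1.05 -0.18]
280 245
[0.002 0.001 0.428]
```

arm_command(steps=[{"x": 0,"y": 0,"z": 0.15,"twist": 0},{"x": 0,"y": 0,"z": 0.3,"twist": 0},{"x": 0,"y": 0,"z": 0.42,"twist": 0},{"x": 0,"y": 0,"z": 0.42,"twist": 0},{"x": 0,"y": 0,"z": 0.42,"twist": 0}])

```text
t: 24.2
ee_pos: [0.3865, 0.3466, 0.0679]
orientation: [0.414, 0.91, 0.001, 0.001]
contact_force: [-0.3, -0.4, -0.5]
grip_width: 0.0751
finger_force: 0.0
```

arm_command(steps=[{"x": 0,"y": 0,"z": 0,"twist": 0},{"x": 0,"y": 0,"z": 0,"twist": 0},{"x": 0,"y": 0,"z": 0,"twist": 0},{"x": 0,"y": 0,"z": 0,"twist": 0},{"x": 0,"y": 0,"z": 0,"twist": 0},{"x": 0,"y": 0,"z": 0,"twist": 0}], gripper=1, newtons=30)

```text
t: 24.95
ee_pos: [0.3862, 0.3467, 0.0678]
orientation: [0.414, 0.91, 0.001, 0.0]
contact_force: [-0.2, 0.6, 5.5]
grip_width: 0.0451
finger_force: 30.8
```

arm_command(steps=[{"x": 0,"y": 0,"z": -0.1,"twist": 0},{"x": 0,"y": 0,"z": -0.3,"twist": 0},{"x": 0,"y": 0,"z": -0.6,"twist": 0},{"x": 0,"y": 0,"z": -0.9,"twist": 0},{"x": 0,"y": 0,"z": -1,"twist": -0.05},{"x": 0,"y": 0,"z": -1,"twist": -0.111},{"x": 0,"y": 0,"z": -1,"twist": -0.111},{"x": 0,"y": 0,"z": -1,"twist": -0.111},{"x": 0,"y": 0,"z": -1,"twist": -0.111}])

```text
t: 26.08
ee_pos: [0.3851, 0.346, 0.2166]
orientation: [0.079, 0.997, -0.0, -0.0]
contact_force: [0.5, 0.2, -0.9]
grip_width: 0.0452
finger_force: 31.1
```

```bash
python3 - <<'E'
from h import *
o=bot.observe();print(o['ee_pos'],o['orientation'],o['grip_width'],o['joints'].round(2))
src=o['ee_pos']
for t in [(.46,.22,.25),(.50,.08,.25),(.49,-.06,.25),(.45,-.18,.25),(.394,-.28,.25)]: print(t,rows(t,src)); src=np.array(t)
E
```

```text
[0.38508474 0.3460042  0.21660608] [ 7.89427028e-02  9.96879070e-01 -2.31609293e-04 -3.41647154e-04] 0.04523738597875561 [ 0.54 -0.05  1.97  0.    1.22 -0.88]
(0.46, 0.22, 0.25) [-0.625 -0.751 -0.223]
(0.5, 0.08, 0.25) [-0.41 -0.88  0.  ]
(0.49, -0.06, 0.25) [-0.081 -0.932  0.   ]
(0.45, -0.18, 0.25) [ 0.137 -0.832  0.001]
(0.394, -0.28, 0.25) [ 0.264 -0.717  0.001]
```

arm_command(steps=[{"x": 0,"y": 0,"z": -0.22,"twist": 0},{"x": -0.2,"y": -0.25,"z": -0.22,"twist": 0},{"x": -0.42,"y": -0.5,"z": -0.22,"twist": 0},{"x": -0.63,"y": -0.75,"z": -0.22,"twist": 0},{"x": -0.63,"y": -0.75,"z": -0.22,"twist": 0}])

```text
t: 26.7
ee_pos: [0.4625, 0.218, 0.2497]
orientation: [0.082, 0.997, -0.0, -0.0]
contact_force: [-0.6, 0.2, -2.0]
grip_width: 0.0452
finger_force: 31.3
```

arm_command(steps=[{"x": -0.15,"y": -0.3,"z": 0,"twist": 0},{"x": -0.3,"y": -0.6,"z": 0,"twist": 0},{"x": -0.41,"y": -0.88,"z": 0,"twist": 0},{"x": -0.41,"y": -0.88,"z": 0,"twist": 0}])

```text
t: 27.2
ee_pos: [0.5016, 0.079, 0.2497]
orientation: [0.081, 0.997, 0.0, -0.0]
contact_force: [-0.5, 0.8, -0.6]
grip_width: 0.045
finger_force: 31.6
```

arm_command(steps=[{"x": -0.03,"y": -0.3,"z": 0,"twist": 0},{"x": -0.06,"y": -0.6,"z": 0,"twist": 0},{"x": -0.08,"y": -0.93,"z": 0,"twist": 0},{"x": -0.08,"y": -0.93,"z": 0,"twist": 0}])

```text
t: 27.7
ee_pos: [0.4913, -0.0601, 0.2497]
orientation: [0.08, 0.997, 0.0, -0.0]
contact_force: [-0.4, 0.6, -0.8]
grip_width: 0.0452
finger_force: 31.8
```

arm_command(steps=[{"x": 0.05,"y": -0.3,"z": 0,"twist": 0},{"x": 0.1,"y": -0.6,"z": 0,"twist": 0},{"x": 0.14,"y": -0.83,"z": 0,"twist": 0},{"x": 0.14,"y": -0.83,"z": 0,"twist": 0}])

```text
t: 28.2
ee_pos: [0.4515, -0.1785, 0.2497]
orientation: [0.079, 0.997, 0.0, -0.0]
contact_force: [-0.3, -1.2, -0.7]
grip_width: 0.0445
finger_force: 31.9
```

arm_command(steps=[{"x": 0.1,"y": -0.25,"z": 0,"twist": 0},{"x": 0.2,"y": -0.5,"z": 0,"twist": 0},{"x": 0.26,"y": -0.72,"z": 0,"twist": 0},{"x": 0.26,"y": -0.72,"z": 0,"twist": 0},{"x": 0.26,"y": -0.72,"z": 0,"twist": 0}])

```text
t: 28.82
ee_pos: [0.397, -0.2778, 0.2496]
orientation: [0.078, 0.997, 0.001, 0.0]
contact_force: [0.8, 0.2, -0.7]
grip_width: 0.0447
finger_force: 31.9
```

```bash
python3 - <<'E'
from h import *
s=snap('wrist','w12'); o=bot.observe(); print(o['t'],o['ee_pos'],o['orientation'].round(3),o['joints'].round(2),o['grip_width'])
print(rows((.394,-.280,.13)),proj(s,(.394,-.28,.042)))
E
```

```text
28.875 [ 0.3969812  -0.27780481  0.24962777] [0.077 0.997 0.001 0.   ] [-0.82 -0.16  2.01  0.    1.29 -2.24] 0.04506376519082968
[ 0.017 -0.018  0.797] (np.float64(275.02833803947976), np.float64(181.4731967087819))
```

arm_command(steps=[{"x": 0.02,"y": -0.015,"z": 0,"twist": 0},{"x": 0.02,"y": -0.015,"z": 0.25,"twist": 0},{"x": 0.02,"y": -0.015,"z": 0.5,"twist": 0},{"x": 0.02,"y": -0.015,"z": 0.7,"twist": 0},{"x": 0.02,"y": -0.015,"z": 0.8,"twist": 0},{"x": 0.02,"y": -0.015,"z": 0.8,"twist": 0},{"x": 0.02,"y": -0.015,"z": 0.8,"twist": 0}])

```text
t: 29.75
ee_pos: [0.3936, -0.282, 0.1313]
orientation: [0.078, 0.997, -0.001, 0.001]
contact_force: [-0.4, 0.3, -1.5]
grip_width: 0.0448
finger_force: 31.9
```

arm_command(steps=[{"x": 0,"y": 0,"z": 0.1,"twist": 0},{"x": 0,"y": 0,"z": 0.2,"twist": 0},{"x": 0,"y": 0,"z": 0.25,"twist": 0},{"x": 0,"y": 0,"z": 0.29,"twist": 0},{"x": 0,"y": 0,"z": 0.31,"twist": 0},{"x": 0,"y": 0,"z": 0.31,"twist": 0},{"x": 0,"y": 0,"z": 0.31,"twist": 0}])

```text
t: 30.62
ee_pos: [0.393, -0.2816, 0.0837]
orientation: [0.078, 0.997, -0.0, 0.0]
contact_force: [-0.7, -0.0, -0.3]
grip_width: 0.0448
finger_force: 31.9
```

arm_command(steps=[{"x": 0,"y": 0,"z": 0.015,"twist": 0},{"x": 0,"y": 0,"z": 0.03,"twist": 0},{"x": 0,"y": 0,"z": 0.03,"twist": 0},{"x": 0,"y": 0,"z": 0.03,"twist": 0}])

```text
t: 31.12
ee_pos: [0.3933, -0.2816, 0.0798]
orientation: [0.078, 0.997, -0.0, 0.0]
contact_force: [-1.1, 1.7, 5.8]
grip_width: 0.045
finger_force: 32.4
```

arm_command(steps=[{"x": 0,"y": 0,"z": 0,"twist": 0},{"x": 0,"y": 0,"z": 0,"twist": 0},{"x": 0,"y": 0,"z": 0,"twist": 0},{"x": 0,"y": 0,"z": 0,"twist": 0},{"x": 0,"y": 0,"z": -0.1,"twist": 0},{"x": 0,"y": 0,"z": -0.3,"twist": 0},{"x": 0,"y": 0,"z": -0.6,"twist": 0},{"x": 0,"y": 0,"z": -1,"twist": 0},{"x": 0,"y": 0,"z": -1,"twist": 0},{"x": 0,"y": 0,"z": -1,"twist": 0}], gripper=-0.5)

```text
t: 32.38
ee_pos: [0.3928, -0.2813, 0.2295]
orientation: [0.078, 0.997, -0.0, 0.0]
contact_force: [-1.1, -0.4, -0.2]
grip_width: 0.0642
finger_force: 0.0
```

```bash
python3 - <<'E'
from h import *
print(bot.observe()['ee_pos'],bot.observe()['t']); snap('top','t13');snap('side','s13')
src=np.array([.393,-.2817,.229])
for t in [(.46,-.17,.28),(.49,-.05,.28),(.44,.07,.28)]: print(t,rows(t,src)); src=np.array(t)
E
```

```text
[ 0.39279655 -0.28127903  0.22952211] 32.375
(0.46, -0.17, 0.28) [-0.324  0.806 -0.339]
(0.49, -0.05, 0.28) [-0.073  0.821  0.001]
(0.44, 0.07, 0.28) [0.454 0.738 0.002]
```

arm_command(steps=[{"x": 0,"y": 0.2,"z": -0.34,"twist": 0},{"x": -0.15,"y": 0.5,"z": -0.34,"twist": 0},{"x": -0.32,"y": 0.8,"z": -0.34,"twist": 0},{"x": -0.32,"y": 0.8,"z": -0.34,"twist": 0}], gripper=-0.8)

```text
t: 32.98
ee_pos: [0.4595, -0.1675, 0.278]
orientation: [0.076, 0.997, 0.001, -0.001]
contact_force: [-0.7, 0.2, 0.3]
grip_width: 0.0767
finger_force: 0.0
```

arm_command(steps=[{"x": -0.04,"y": 0.4,"z": 0,"twist": 0},{"x": -0.07,"y": 0.8,"z": 0,"twist": 0},{"x": -0.07,"y": 0.82,"z": 0,"twist": 0}])

```text
t: 33.35
ee_pos: [0.488, -0.048, 0.2782]
orientation: [0.076, 0.997, 0.0, -0.001]
contact_force: [0.4, -0.9, -0.8]
grip_width: 0.077
finger_force: 0.0
```

arm_command(steps=[{"x": 0.2,"y": 0.35,"z": 0,"twist": 0},{"x": 0.45,"y": 0.74,"z": 0,"twist": 0},{"x": 0.45,"y": 0.74,"z": 0,"twist": 0},{"x": 0.45,"y": 0.74,"z": 0,"twist": 0}])

```text
t: 33.85
ee_pos: [0.439, 0.0689, 0.2792]
orientation: [0.078, 0.997, -0.001, -0.0]
contact_force: [-0.0, -0.2, 0.1]
grip_width: 0.0769
finger_force: 0.0
```

```bash
python3 - <<'E'
from h import *
s=snap('wrist','w14'); o=bot.observe(); print(o['t'],o['ee_pos'])
u,v=proj(s,(.486,.097,.168)); print(u,v); u0,v0=proj(s,(.486,.097,.141)); print(u0,v0)
a=s['img'][int(v)-45:int(v)+45,int(u)-45:int(u)+45]
h=cv2.cvtColor(s['img'],cv2.COLOR_RGB2HSV)
yy,xx=np.mgrid[:420,:560]; near=(np.hypot(xx-u,yy-v)<50)
m=((h[...,1]<70)&(h[...,2]>80)&near).astype(np.uint8); n,l,st,ce=cv2.connectedComponentsWithStats(m)
for i in range(1,n):
    if 15<st[i,4]<600: print('knob?',st[i],ce[i].round(1),plane(s,*ce[i],.168).round(4))
m=((h[...,0]<18)&(h[...,1]>110)&near).astype(np.uint8); n,l,st,ce=cv2.connectedComponentsWithStats(m)
for i in range(1,n):
    if st[i,4]>300: print('wood',st[i],ce[i].round(1))
cv2.imwrite('pics/c14.png',cv2.resize(s['img'][int(v)-100:int(v)+80,int(u)-120:int(u)+120,::-1],(720,540),interpolation=cv2.INTER_CUBIC)); print(int(u)-120,int(v)-100)
E
```

```text
33.9 [0.43932739 0.06842181 0.27929961]
316.4005534761563 251.93258210426953
313.1387877684303 240.33039126102568
knob? [313 245  11  12 109] [318.1 250.4] [0.4847 0.0987 0.168 ]
wood [ 267  202   97   61 2843] [313.5 232.3]
196 151
```

arm_command(steps=[{"x": -0.275,"y": 0.243,"z": 0,"twist": 0},{"x": -0.275,"y": 0.243,"z": 0,"twist": 0},{"x": -0.275,"y": 0.243,"z": 0.2,"twist": 0},{"x": -0.275,"y": 0.243,"z": 0.45,"twist": 0},{"x": -0.275,"y": 0.243,"z": 0.7,"twist": 0},{"x": -0.275,"y": 0.243,"z": 0.9,"twist": 0},{"x": -0.275,"y": 0.243,"z": 1,"twist": 0},{"x": -0.275,"y": 0.243,"z": 1,"twist": 0},{"x": -0.275,"y": 0.243,"z": 1,"twist": 0}])

```text
t: 35.02
ee_pos: [0.4867, 0.0989, 0.1313]
orientation: [0.078, 0.997, 0.0, 0.001]
contact_force: [0.8, 0.0, 0.4]
grip_width: 0.0765
finger_force: 0.0
```

arm_command(steps=[{"x": 0,"y": 0,"z": 0.07,"twist": 0},{"x": 0,"y": 0,"z": 0.07,"twist": 0},{"x": 0,"y": 0,"z": 0.07,"twist": 0}])

```text
t: 35.4
ee_pos: [0.4855, 0.0994, 0.1194]
orientation: [0.078, 0.997, 0.0, 0.0]
contact_force: [0.4, -0.4, 0.9]
grip_width: 0.0769
finger_force: 0.0
```

arm_command(steps=[{"x": 0,"y": 0,"z": 0,"twist": 0},{"x": 0,"y": 0,"z": 0,"twist": 0},{"x": 0,"y": 0,"z": 0,"twist": 0},{"x": 0,"y": 0,"z": 0,"twist": 0},{"x": 0,"y": 0,"z": 0,"twist": 0},{"x": 0,"y": 0,"z": 0,"twist": 0}], gripper=1, newtons=40)

```text
t: 36.15
ee_pos: [0.4861, 0.0993, 0.1199]
orientation: [0.078, 0.997, -0.0, 0.001]
contact_force: [-0.3, -0.1, 5.5]
grip_width: 0.0469
finger_force: 41.4
```

arm_command(steps=[{"x": 0,"y": 0,"z": -0.05,"twist": 0},{"x": 0,"y": 0,"z": -0.2,"twist": 0},{"x": 0,"y": 0,"z": -0.45,"twist": 0},{"x": 0,"y": 0,"z": -0.7,"twist": 0},{"x": 0,"y": 0,"z": -0.95,"twist": 0},{"x": -0.05,"y": -0.25,"z": -0.95,"twist": 0},{"x": -0.1,"y": -0.55,"z": -0.95,"twist": 0},{"x": -0.15,"y": -0.85,"z": -0.95,"twist": 0},{"x": -0.17,"y": -1,"z": -0.95,"twist": 0},{"x": -0.17,"y": -1,"z": -0.95,"twist": 0}])

```text
t: 37.4
ee_pos: [0.4864, -0.0537, 0.2605]
orientation: [0.08, 0.997, 0.001, -0.001]
contact_force: [-0.5, 0.2, -0.6]
grip_width: 0.047
finger_force: 41.9
```

arm_command(steps=[{"x": -0.05,"y": -0.25,"z": 0,"twist": 0},{"x": -0.1,"y": -0.5,"z": 0,"twist": 0},{"x": -0.15,"y": -0.8,"z": 0,"twist": 0},{"x": -0.17,"y": -0.95,"z": 0,"twist": 0},{"x": -0.17,"y": -1,"z": 0,"twist": 0},{"x": -0.17,"y": -1,"z": 0,"twist": 0},{"x": -0.17,"y": -1,"z": 0,"twist": 0}])

```text
t: 38.28
ee_pos: [0.4892, -0.2036, 0.2616]
orientation: [0.078, 0.997, 0.0, -0.0]
contact_force: [0.2, 0.2, -2.6]
grip_width: 0.0468
finger_force: 42.1
```

```bash
python3 - <<'E'
from h import *
o=bot.observe(); print(o['t'],o['ee_pos'],o['orientation'].round(3),o['grip_width'],o['joints'].round(2))
print(rows((.490,-.209,.134)))
T=snap('top','t15');S=snap('side','s15')
for s in(T,S):
    u,v=proj(s,o['ee_pos']+[0,0,.046]); h=cv2.cvtColor(s['img'],cv2.COLOR_RGB2HSV); print(u,v)
E
```

```text
38.275 [ 0.48918902 -0.20360744  0.26157161] [ 0.078  0.997  0.    -0.   ] 0.04682233475969609 [-0.59 -0.06  1.9   0.    1.3  -2.  ]
[-0.011 -0.035  0.85 ]
400.1546796122908 145.50664329195416
381.0955710390539 135.0614400392184
```

arm_command(steps=[{"x": -0.01,"y": -0.035,"z": 0,"twist": 0},{"x": -0.01,"y": -0.035,"z": 0,"twist": 0},{"x": -0.01,"y": -0.035,"z": 0.2,"twist": 0},{"x": -0.01,"y": -0.035,"z": 0.4,"twist": 0},{"x": -0.01,"y": -0.035,"z": 0.55,"twist": 0},{"x": -0.01,"y": -0.035,"z": 0.65,"twist": 0},{"x": -0.01,"y": -0.035,"z": 0.75,"twist": 0},{"x": -0.01,"y": -0.035,"z": 0.81,"twist": 0},{"x": -0.01,"y": -0.035,"z": 0.85,"twist": 0},{"x": -0.01,"y": -0.035,"z": 0.85,"twist": 0}])

```text
t: 39.62
ee_pos: [0.4898, -0.2104, 0.1341]
orientation: [0.078, 0.997, 0.0, -0.0]
contact_force: [-0.2, 0.6, -1.7]
grip_width: 0.0468
finger_force: 42.1
```

arm_command(steps=[{"x": 0,"y": 0,"z": 0.015,"twist": 0},{"x": 0,"y": 0,"z": 0.02,"twist": 0},{"x": 0,"y": 0,"z": 0.02,"twist": 0}])

```text
t: 40.0
ee_pos: [0.4902, -0.2106, 0.1319]
orientation: [0.078, 0.997, -0.0, 0.001]
contact_force: [0.3, -0.4, -0.1]
grip_width: 0.0469
finger_force: 42.3
```

arm_command(steps=[{"x": 0,"y": 0,"z": 0.01,"twist": 0},{"x": 0,"y": 0,"z": 0.01,"twist": 0},{"x": 0,"y": 0,"z": 0.01,"twist": 0}])

```text
t: 40.38
ee_pos: [0.491, -0.2108, 0.1319]
orientation: [0.078, 0.997, -0.0, 0.001]
contact_force: [-1.4, 1.0, 6.1]
grip_width: 0.0467
finger_force: 42.6
```

arm_command(steps=[{"x": 0,"y": 0,"z": 0,"twist": 0},{"x": 0,"y": 0,"z": 0,"twist": 0},{"x": 0,"y": 0,"z": 0,"twist": 0},{"x": 0,"y": 0,"z": 0,"twist": 0},{"x": 0,"y": 0,"z": -0.1,"twist": 0},{"x": 0,"y": 0,"z": -0.3,"twist": 0},{"x": 0,"y": 0,"z": -0.6,"twist": 0},{"x": 0,"y": 0,"z": -0.9,"twist": 0},{"x": 0.4,"y": 0.6,"z": -0.95,"twist": 0},{"x": 0.5,"y": 1,"z": -0.95,"twist": 0},{"x": 0.5,"y": 1,"z": -0.95,"twist": 0},{"x": 0.5,"y": 1,"z": -0.95,"twist": 0}], gripper=-0.4)

```text
t: 41.88
ee_pos: [0.4387, -0.0485, 0.2738]
orientation: [0.076, 0.997, -0.0, 0.001]
contact_force: [0.5, -0.5, 0.7]
grip_width: 0.0603
finger_force: 0.0
```

```bash
python3 - <<'E'
from h import *
T=snap('top','t16')['img'];S=snap('side','s16')['img'];W=snap('wrist','w16')['img']
r=lambda im:cv2.resize(im,(390,290),interpolation=cv2.INTER_CUBIC)
cv2.imwrite('pics/c16.png',np.vstack([np.hstack([r(T[140:245,320:461]),r(S[200:350,265:467])]),np.hstack([r(W),r(T[150:290,110:298])])])[...,::-1])
print(bot.observe()['t'],bot.observe()['ee_pos'])
E
```

```text
42.025 [ 0.4394766  -0.051127    0.27306526]
```

View pics/c16.png

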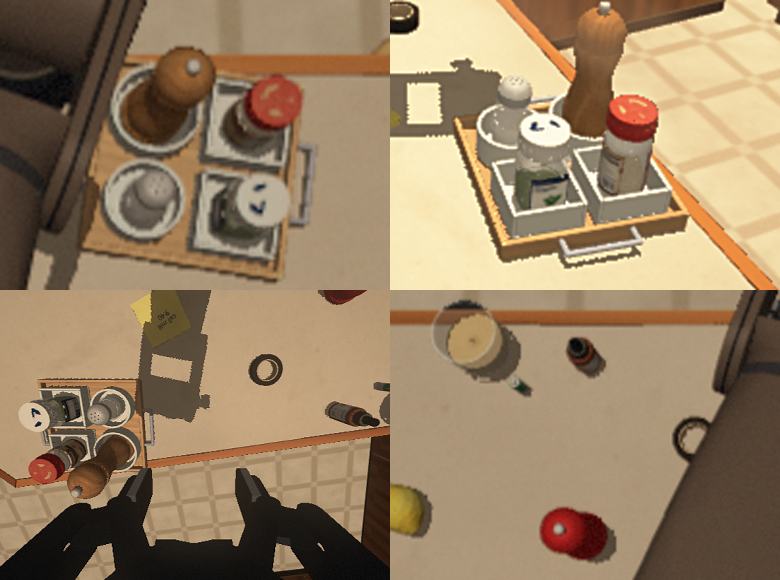

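The last picture shows all four things upright in their cups, with the dropper and candle where they stood. I'll check the tops numerically, then hand in.

```bash
python3 - <<'E'
from h import *
T=load('t16');S=load('s16')
for n,a,b,c in [('mill',(211,66),(213,9),(.490,-.209)),('round',(274,102),(243,110),(.4775,-.293)),('jsq',(257,199),(155,130),(.394,-.280)),('salt',(154,187),(125,84),(.408,-.196))]:
    A=np.array(a)/2.764+[320,140];B=np.array(b)/1.932+[265,200]
    p,e=tri((T,*A),(S,*B)); print(n,p.round(3),'cup',c,np.round(e,4))
E
```

```text
mill [ 0.485 -0.224  0.183] cup (0.49, -0.209) [0.0026 0.0026]
round [ 0.477 -0.295  0.116] cup (0.4775, -0.293) [0.0019 0.0019]
jsq [ 0.396 -0.279  0.105] cup (0.394, -0.28) [0.0018 0.0018]
salt [ 0.408 -0.196  0.094] cup (0.408, -0.196) [0.0022 0.0022]
```

```bash
python3 - <<'E'
from h import *
for f in('t16','s16','w16'):
    s=load(f); u,v=proj(s,(.490,-.2105,.178)); h=cv2.cvtColor(s['img'],cv2.COLOR_RGB2HSV)
    yy,xx=np.mgrid[:420,:560]; m=((h[...,1]<70)&(h[...,2]>100)&(np.hypot(xx-u,yy-v)<14)).astype(np.uint8)
    n,l,st,ce=cv2.connectedComponentsWithStats(m); print(f,round(u,1),round(v,1),[(st[i].tolist(),ce[i].round(1).tolist(),plane(s,*ce[i],.178).round(4).tolist()) for i in range(1,n) if st[i,4]>3])
    # wooden head mask
    m=((h[...,0]<16)&(h[...,1]>120)&(np.hypot(xx-u,yy-v)<22)).astype(np.uint8)
E
```

```text
t16 388.8 163.4 [([394, 154, 4, 4, 10], [395.7, 155.9], [0.5071, -0.2262, 0.178]), ([388, 162, 4, 4, 15], [389.4, 163.6], [0.4896, -0.2117, 0.178]), ([397, 168, 5, 7, 18], [398.5, 170.7], [0.4735, -0.231, 0.178])]
s16 374.4 202.2 [([373, 201, 6, 6, 25], [375.7, 202.9], [0.4909, -0.2133, 0.178])]
w16 109.1 292.9 [([102, 289, 13, 11, 114], [108.0, 293.9], [0.4909, -0.2118, 0.178])]
```

The knob is at (0.490, -0.212) in all three views, so the mill stands upright and centred; the 15 mm offset came from misreading the crop.

```bash
python3 -c "
from cell import bot
print(bot.sign_off())"
```

```text
the job is handed in; nothing more can be done
None
```

The caddy is set and the job is handed in: mill in the wide cup, salt in the small cup and a jar in each square cup, all upright. The dropper bottle and candle stand untouched; sign-off gave no verdict.

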